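Flip the swivel shoe tag to its other face

TASK

The shoes have been brushed and are back in their box. Spin the square wooden swivel sign half a turn on its post, either way round, so that its boot face, now turned to the robot, looks squarely out over the front of its foot, away from the robot. Leave the round swivel sign as it is.

Things in the scene. Friction and masses are not known exactly. Their poses are not given: they have to be found in the camera images.
- square_stand: Foot of the square-panelled swivel sign, in the left or right place: fixed wooden block 70 (x) x 90 (y) x 18 mm. Origin: centre of its underside on the shelf, below the vertical pivot; z up. +x is its front, marked by a dark bead along the top's front edge (24 mm high), and looks away from the robot, yawed up to 27 degrees. A steel pin 12 mm thick carries the panel.
- square_tag (a joint): Turn of the bamboo panel, 110 wide x 12 thick, 40 to 140 mm over the shelf, pivot in its middle. Rad, counter-clockwise from above; 0: width along foot y, boot face (dark L) to foot -x, face with 3 bars to +x. Starts within 0.15 of 0; half a turn = +-3.14. No stop or catch there (ends at +-4.5). Light friction, 0.04 N m: stays where left. No tall thing within 100 mm. Push near an edge, or pinch the top.
- round_stand: Foot of the round-panelled swivel sign, in the left or right place: fixed wooden block 70 (x) x 90 (y) x 18 mm. Origin: centre of its underside on the shelf, below the vertical pivot; z up. +x is its front, marked by a dark bead along the top's front edge (24 mm high), and looks away from the robot, yawed up to 27 degrees. A steel pin 12 mm thick carries the panel.
- round_tag (a joint): Turn of the round bamboo panel (disc 100 mm across, 12 mm thick, 40 to 140 mm over the shelf); same sense, zero and inlays as the square one, same friction. Starts within 0.15 of 0; to be left alone. Its pivot is at least 220 mm from the square sign's.
Mind the look-alikes: they are no part of the job. Leave any purple look-alike of the square_stand alone. Leave any red look-alike of the round_stand alone.

How it is judged:
By the outcome, as a careful person would: the job done as asked, in the order asked, and still so for the second after the job is handed in, with the robot touching nothing.
It also fails if it takes over 40 s, if anything falls off the work surface, if the arm or the gripper's body presses on something with over 40 N, if the wrist force passes 120 N, or if a joint passes its speed limit or range.

ROBOT

A 7-joint arm with a two-finger parallel gripper is mounted at the origin on the work surface. World frame = base frame: x ahead of the robot, y to its left, z up, the work surface at z = 0. Lengths are in mm, angles in rad, forces in N, time in s.
With the tool pointing down it reaches from about 400 to 850 mm from the base axis. Payload 10.4 kg.
Tool frame: the origin (TCP) lies midway between the tips of the shut fingers; the grasp point (between the pads) lies manip.grasp_offset behind it (manip.grasp_offset is the distance from the TCP to the grasp point, in mm); z points along the fingers, y is the direction in which the jaws open and shut (so a half turn about z gives the same grasp; the last joint's range is limited). The gripper opens to 87 mm and grips with 3 to 60 N. Pads are 19 mm wide; open, the fingers measure 117 mm over their backs; the gripper's body (75 mm by 190 mm) begins 51 mm behind the grasp point.
Start: joints at [-1.289, 0.332, -0.065, 1.46, 0.022, 1.35, -0.088], TCP at [187.551, 596.219, 222.576] pointing down, gripper open.
Joint ranges: [-2.6, 2.6], [-0.5, 2.12], [-1.47, 1.34], [0.16, 2.42], [-1.27, 4.41], [0.06, 2.06], [-2.6, 2.6]. Speed limits (rad/s): [2.22, 2.22, 2.79, 2.79, 3.14, 3.14, 3.14].

INTERFACE

Orientations are given as a unit quaternion [w, x, y, z].
In Python, from station import manip gives the robot as it stands.
- The arm moves only by the tool jog_arm, never from a script. Its argument "targets" is a list of rows, each a list of 4 numbers: the shift along the tool's x, y, z in m, then the turn about the tool's z in degrees. A call has 1 to 5 rows; each row is the pose to reach, as a shift and turn from the pose measured when the call began, along the tool's axes at that moment; what a row does not reach only later rows make up. A row lasts 1/12 s, in which the tool goes at most 41.7 mm and 7.16 degrees, less where a joint would pass 70% of its speed; a pose out of reach is approached as far as the arm can. A call with a gripper value outside its range is refused whole. "fingers" is the opening, from 0 (shut) to 1 (fully open), set as the call begins (left out, the last holds). The fingers move at their own pace and stop on an object; "grip_force" is the grip in N (left out, the last holds). Time passes only in rows, so rows that repeat a pose let the fingers close. It gives the time, the measured TCP pose, the force and the opening at its end, in the units of the state.
- manip.sense(): the state, without advancing time (a new reading comes with each control period).
- manip.camera(name): name is "scene" or "top"; returns a dict with "pixels" (420x560x3 uint8, blue, green, red), "z_map" (420x560 float32, mm along the optical axis (not along the pixel's ray), 0 where there is no reading), "fx", "fy", "cx", "cy" (pixels), "k1" (the pictures are not rectified: a ray, as slopes to the right and down, at radius r is drawn at 1 + k1 r^2 times it, then the intrinsics apply), "extrinsics" (4x4, takes a point from camera to world coordinates). Camera axes: x right, y up, looking along -z (the intrinsics and any distortion apply to the point x, -y, -z); pixel columns grow to the right and rows downward; lengths in mm; the calibration is good to about 2 mm. A picture is of the moment at which its call begins.
- manip.hand_in(): hands the job in, once; it reports no verdict.
Trained networks look in the newest picture that a camera, given by its name, has taken for a name from the list of things; names that differ only in an ending like _2 or _b are one class to them, and where a whole thing is asked for, a point or a joint stands for the part that bears it (a point fixed in the world has none). Each returns a list of dicts, best first, with "conf" (0 to 1); they miss things now and then, are a little off and sometimes report something else, mostly with a low value. They report only what shows in the picture. A call takes as long as a camera call. They do not tell look-alikes from the thing itself.
- manip.recognise(camera, query): "xyz" ([x, y, z] in mm, in world coordinates, good to about 4 mm: the middle of the surface that is visible of it).
The state is a dict: "time_s": time; "joint_positions": joint angles; "qvel": joint speeds; "joint_torque": joint torques, N m; "ee_pos": TCP position; "tool_rot": TCP orientation; "wrist_force": force on the tool from outside, world axes, zero at the start; "ft_torque": the same for the moment, N m; "width": finger opening in mm.
Only numpy, scipy, OpenCV 4.12 (cv2) and the standard library are available. Lean on these libraries where they do the work, as an engineer would, in place of code of your own. Each camera call takes 0.05 s, during which the arm holds its last target.

## Working session

There is one attempt and no reset: what is moved stays moved. The work goes in short steps, Python scripts to look and compute and a tool call to move; the robot and the scene stay as the last step left them, time stands still between calls to the robot, and variables do not carry over. Pictures are saved under pics/ and viewed, and the job is handed in when it is done.

Besides the shell and the picture viewer there is one more tool, called by a JSON object that holds its "fn" and its "kwargs". jog_arm: Moves the arm, as the interface text tells. Its arguments: {"type":"object","properties":{"targets":{"type":"array"},"fingers":{"type":"number"},"grip_force":{"type":"number"}},"required":["targets"]}

```bash
mkdir -p pics; cat > h.py <<'E'
import numpy as np, cv2
from station import manip
def cam(n,save=None):
    c=manip.camera(n)
    if save: cv2.imwrite('pics/'+save,c['pixels'])
    return c
def cloud(c):
    h,w=c['z_map'].shape
    u,v=np.meshgrid(np.arange(w),np.arange(h))
    K=np.array([[c['fx'],0,c['cx']],[0,c['fy'],c['cy']],[0,0,1]],float)
    p=np.stack([u,v],-1).reshape(-1,1,2).astype(float)
    xy=cv2.undistortPoints(p,K,np.array([c['k1'],0,0,0,0.])).reshape(h,w,2)
    z=c['z_map']
    P=np.stack([xy[...,0]*z,-xy[...,1]*z,-z,np.ones_like(z)],-1)
    W=P@np.array(c['extrinsics']).T
    W=W[...,:3]; W[z==0]=np.nan
    return W
E
python3 - <<'E'
from h import *
print(manip.sense())
for n in('scene','top'):
    c=cam(n,n+'0.png'); np.save(n+'0.npy',cloud(c)); print(n,np.array(c['extrinsics']).round(2).tolist(),c['fx'],c['k1'])
    for q in('square_stand','square_tag','round_stand','round_tag'):
        print(q,[(np.round(d['xyz']),round(d['conf'],2)) for d in manip.recognise(n,q)])
E
```

```text
{'time_s': 0.0, 'joint_positions': array([-1.28860415,  0.33286663, -0.06468287,  1.46092985,  0.02160236,
        1.34992881, -0.08852443]), 'qvel': array([ 2.49744020e-03, -1.01601627e-03, -9.58372636e-04,  3.68583901e-05,
        2.10798277e-04, -6.89003259e-04,  4.29340549e-04]), 'joint_torque': array([ 9.09638457e-04, -6.23265195e+01,  2.52561795e-02, -3.89878929e+01,
       -6.12950558e-02,  4.00614843e-02,  1.48684853e-04]), 'ee_pos': array([187.45843406, 595.81343966, 221.76266592]), 'tool_rot': array([-7.15456357e-05,  1.51816411e-01,  9.88408448e-01, -7.15014904e-04]), 'wrist_force': array([0.61818292, 0.19615054, 0.10650488]), 'ft_torque': array([-0.00281822, -0.06378162, -0.0439653 ]), 'width': 86.79067408527041}
scene [[0.31, -0.7, 0.65, 1109.58], [0.95, 0.22, -0.21, -192.11], [0.01, 0.68, 0.73, 652.37], [0.0, 0.0, 0.0, 1.0]] 383.2425076245816 -0.0035992930393449907
square_stand [(array([ 597., -298.,   72.]), 0.77), (array([ 574., -151.,   73.]), 0.75)]
square_tag [(array([ 573., -146.,  103.]), 0.95), (array([ 593., -298.,  100.]), 0.67)]
round_stand [(array([551., 132.,  63.]), 0.97), (array([606., 263.,  24.]), 0.94)]
round_tag [(array([607., 266., 102.]), 0.68), (array([557., 135., 101.]), 0.62)]
top [[-0.01, 0.99, -0.11, 429.64], [-1.0, -0.01, -0.0, -33.43], [-0.01, 0.11, 0.99, 986.45], [0.0, 0.0, 0.0, 1.0]] 458.63601421732164 -0.15110729861511563
square_stand [(array([ 557., -139.,   52.]), 0.66), (array([ 578., -297.,   72.]), 0.6)]
square_tag [(array([ 565., -139.,  132.]), 0.94), (array([ 583., -295.,  115.]), 0.85)]
round_stand [(array([598., 262.,  20.]), 0.65), (array([537., 131.,  13.]), 0.64)]
round_tag [(array([540., 133., 121.]), 0.74), (array([597., 270., 112.]), 0.63)]
```

View pics/scene0.png

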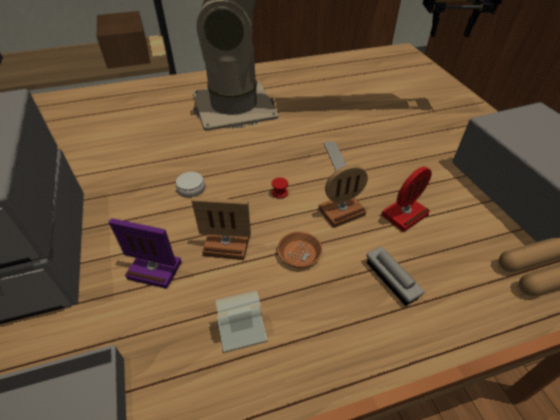

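View pics/top0.png

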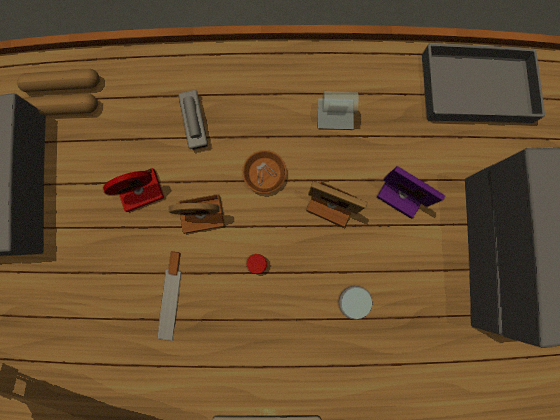

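Candidates: the wooden square sign (scene 222,220; top 335,200) and its purple look-alike (scene 145,245; top 410,190). The round wooden sign is at scene 347,185 and the red one at 413,187. I choose the wooden square sign, and will check it in a close crop and measure it.

```bash
python3 - <<'E'
from h import *
a=cv2.imread('pics/scene0.png')[180:275,170:275]; b=cv2.imread('pics/top0.png')[160:250,290:395]
a=cv2.resize(a,(400,400),interpolation=cv2.INTER_CUBIC);b=cv2.resize(b,(400,400),interpolation=cv2.INTER_CUBIC)
cv2.imwrite('pics/crop0.png',np.clip(np.hstack([a,b])*1.5,0,255).astype(np.uint8))
for n in('scene0','top0'):
    W=np.load(n+'.npy'); P=W.reshape(-1,3)
    m=(np.hypot(P[:,0]-560,P[:,1]+143)<85)
    P=P[m]
    for lo,hi in((12,30),(45,150),(134,150)):
        Q=P[(P[:,2]>lo)&(P[:,2]<hi)]
        if len(Q)<5: print(n,lo,len(Q));continue
        (cx,cy),(w,h),an=cv2.minAreaRect(Q[:,:2].astype(np.float32))
        u,s,vt=np.linalg.svd(Q[:,:2]-Q[:,:2].mean(0))
        print(n,lo,len(Q),Q.mean(0).round(1),np.percentile(Q[:,2],[2,50,98]).round(1),'rect',round(cx,1),round(cy,1),round(w,1),round(h,1),round(an,1),'dir',np.degrees(np.arctan2(vt[0,1],vt[0,0])).round(1),s.round(0))
E
```

```text
scene0 12 815 [ 580.1 -148.5   19.4] [13.3 19.  25.9] rect 575.2 -148.1 91.2 54.1 66.7 dir 68.0 [752. 437.]
scene0 45 2006 [ 571.5 -144.9  100.2] [ 47.3 102.3 141.5] rect 567.4 -144.6 109.9 15.5 67.8 dir 67.9 [1434.  105.]
scene0 134 361 [ 568.8 -144.3  139.4] [134.4 140.1 142.1] rect 566.9 -144.4 109.2 14.7 68.2 dir 67.6 [601.  70.]
top0 12 733 [ 554.  -138.1   18. ] [14.  17.8 24.9] rect 566.6 -143.7 90.1 70.6 65.4 dir 61.2 [702. 478.]
top0 45 843 [ 563.4 -142.6  114.4] [ 49.1 129.2 142. ] rect 566.0 -143.8 110.5 14.3 68.2 dir -112.3 [919. 108.]
top0 134 391 [ 566.1 -143.7  139.4] [135.5 139.5 142.6] rect 566.5 -144.1 110.3 13.0 67.4 dir -112.3 [626.  71.]
```

View pics/crop0.png

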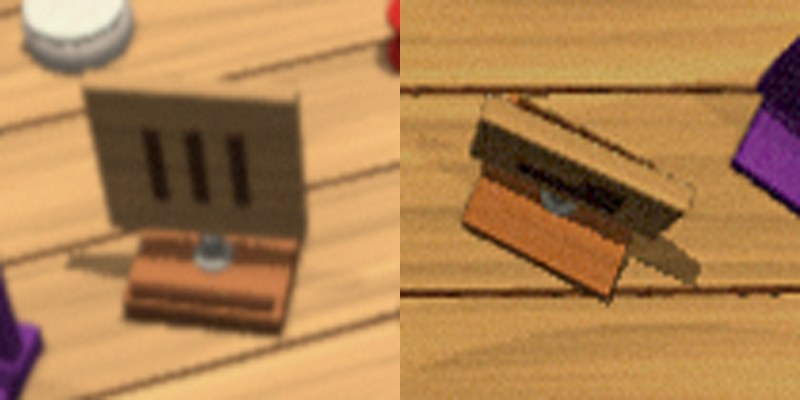

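The crop shows a bamboo panel with 3 bars to the front (foot +x, beaded edge) and a dark boot mark behind it, over a brown wooden foot, so this is the right sign. Pivot is about (566.5, -144), panel top at z 140 and panel width along about 68°, all consistent with the sizes given. The plan is to pinch the top and turn 90°, re-grip, and turn 90° more. First I check the path clearance and the foot yaw.

```bash
cat >> h.py <<'E'
from scipy.spatial.transform import Rotation as R
def rot(s): q=s['tool_rot']; return R.from_quat([q[1],q[2],q[3],q[0]])
def plan(xyz,yaw=None,turn=None,maxrows=5):
    """yaw: world angle of tool y (deg)"""
    s=manip.sense(); M=rot(s).as_matrix()
    d=M.T@(np.array(xyz)-s['ee_pos'])/1000
    cur=np.degrees(np.arctan2(M[1,1],M[0,1]))
    t=turn
    if yaw is not None: t=-((yaw-cur+180)%360-180)
    print('pos',s['ee_pos'].round(1),'toolY',cur.round(2),'toolz',M[:,2].round(3),'j',np.round(s['joint_positions'],2),'F',s['wrist_force'].round(1),'w',round(s['width'],1),'t',round(s['time_s'],2))
    print('tool shift',d.round(4),'turn',t, 'rows',np.linalg.norm(d)/.0417)
E
python3 - <<'E'
from h import *
print('go',manip.grasp_offset)
plan([566.5,-144,225],yaw=-22)
for n in('scene0','top0'):
    P=np.load(n+'.npy').reshape(-1,3); P=P[~np.isnan(P[:,0])]
    a=np.array([187,596]);b=np.array([566,-144]);u=(b-a)/np.linalg.norm(b-a)
    d=P[:,:2]-a; t=d@u; o=abs(d@np.array([-u[1],u[0]]))
    for k in range(0,880,80):
        m=(o<130)&(t>k)&(t<k+80)
        if m.any(): print(n,k,P[m,2].max().round(),end='; ')
    print()
# foot yaw: top surface points by depth
P=np.load('top0.npy').reshape(-1,3); Q=P[(np.hypot(P[:,0]-566,P[:,1]+144)<65)&(P[:,2]>14)&(P[:,2]<27)]
print(cv2.minAreaRect(Q[:,:2].astype(np.float32)))
# back edge fit + side edges via rotated frame extremes
for yaw in np.arange(-30,-15,1.):
    c,s=np.cos(np.radians(yaw)),np.sin(np.radians(yaw)); L=(Q[:,:2]-[566.5,-144])@np.array([[c,-s],[s,c]])
    print(yaw,np.percentile(L[:,0],[1,99]).round(1),np.percentile(L[:,1],[1,99]).round(1))
E
```

```text
go 18.700000000000003
pos [187.5 596.2 222.5] toolY 72.54 toolz [-0.  0. -1.] j [-1.29  0.33 -0.06  1.46  0.02  1.35 -0.09] F [ 0.   0.1 -0.1] w 86.8 t 0.5
tool shift [-0.5836 -0.5924 -0.0025] turn 94.53772907645248 rows 19.941830962693878
scene0 0 321.0; scene0 80 326.0; scene0 160 5.0; scene0 240 6.0; scene0 320 8.0; scene0 400 9.0; scene0 480 138.0; scene0 560 142.0; scene0 640 39.0; scene0 720 142.0; scene0 800 143.0; 
top0 0 6.0; top0 80 7.0; top0 160 7.0; top0 240 6.0; top0 320 9.0; top0 400 14.0; top0 480 139.0; top0 560 143.0; top0 640 39.0; top0 720 143.0; top0 800 144.0; 
((566.5889892578125, -143.7681884765625), (90.0851058959961, 70.55137634277344), 65.41871643066406)
-30.0 [-36.8  35.4] [-45.4  43.2]
-29.0 [-36.3  35.3] [-45.   43.3]
-28.0 [-35.7  35.2] [-44.7  43.6]
-27.0 [-35.2  35.1] [-44.6  43.8]
-26.0 [-34.9  34.6] [-44.3  43.8]
-25.0 [-34.8  34.5] [-44.   44.2]
-24.0 [-34.9  34.5] [-43.7  44.5]
-23.0 [-35.4  34.8] [-43.5  44.6]
-22.0 [-35.7  35. ] [-43.   44.9]
-21.0 [-36.2  35.3] [-42.8  45.3]
-20.0 [-36.5  35.4] [-42.6  45.5]
-19.0 [-37.1  35.7] [-42.4  45.7]
-18.0 [-37.7  36.1] [-42.1  46.1]
-17.0 [-38.1  36.6] [-41.8  46.5]
-16.0 [-38.7  37.2] [-41.5  46.8]
```

{"fn": "jog_arm", "kwargs": {"targets": [[-0.029,-0.0295,0,5],[-0.058,-0.059,0,10],[-0.087,-0.0885,0,15],[-0.116,-0.118,0,20],[-0.145,-0.148,0,25]], "fingers": 1, "grip_force": 15}}

```text
time_s: 0.92
ee_pos: [282.0, 409.8, 222.6]
tool_rot: [-0.0, 0.364, 0.931, 0.0]
wrist_force: [1.3, 0.0, 0.7]
width: 87.2
```

```bash
python3 -c "
from h import *
plan([566.5,-144,225],yaw=-22)"
```

```text
pos [282.  409.8 222.6] toolY 47.3 toolz [-0.     0.001 -1.   ] j [-1.12  0.05  0.07  1.79 -0.    1.3  -0.23] F [1.3 0.  0.7] w 87.2 t 0.92
tool shift [-0.5846 -0.214  -0.0027] turn 69.29501922279948 rows 14.929766043043237
```

{"fn": "jog_arm", "kwargs": {"targets": [[-0.039,-0.0143,0,5],[-0.078,-0.0286,0,10],[-0.117,-0.043,0,15],[-0.156,-0.057,0,20],[-0.195,-0.0715,0,25]]}}

```text
time_s: 1.33
ee_pos: [376.8, 224.1, 222.8]
tool_rot: [-0.0, 0.559, 0.829, 0.001]
wrist_force: [1.9, 1.3, 0.2]
width: 86.8
```

```bash
python3 -c "
from h import *
plan([566.5,-144,225],yaw=-22)"
```

```text
pos [376.8 224.1 222.8] toolY 22.05 toolz [ 0.     0.001 -1.   ] j [-0.92 -0.1   0.26  1.93  0.03  1.3  -0.28] F [1.9 1.3 0.2] w 86.8 t 1.33
tool shift [-0.4124  0.0377 -0.0027] turn 44.04736202396549 rows 9.93186629431756
```

{"fn": "jog_arm", "kwargs": {"targets": [[-0.041,0.0038,0,5],[-0.082,0.0075,0,10],[-0.123,0.0113,0,15],[-0.164,0.015,0,20],[-0.205,0.019,0,25]]}}

```text
time_s: 1.75
ee_pos: [471.9, 39.1, 223.0]
tool_rot: [-0.0, 0.727, 0.687, 0.001]
wrist_force: [1.2, 0.3, 0.2]
width: 87.0
```

```bash
python3 -c "
from h import *
plan([566.5,-144,225],yaw=-22)"
```

```text
pos [471.9  39.1 223. ] toolY -3.2 toolz [ 0.002  0.002 -1.   ] j [-0.69 -0.03  0.51  1.87  0.01  1.3  -0.24] F [1.2 0.3 0.2] w 87.0 t 1.75
tool shift [-0.1776  0.1047 -0.0022] turn 18.799981563411052 rows 4.942900832240008
```

{"fn": "jog_arm", "kwargs": {"targets": [[-0.0355,0.021,0,4],[-0.071,0.042,0,8],[-0.1065,0.063,0,12],[-0.142,0.084,0,16],[-0.1776,0.1047,0,18.8]]}}

```text
time_s: 2.17
ee_pos: [567.4, -145.7, 223.2]
tool_rot: [-0.0, 0.83, 0.558, 0.002]
wrist_force: [1.1, 0.7, -0.3]
width: 86.9
```

```bash
python3 -c "
from h import *
plan([566.5,-144,120],yaw=-22)"
```

```text
pos [ 567.4 -145.7  223.2] toolY -22.15 toolz [ 0.003  0.002 -1.   ] j [-0.42  0.28  0.73  1.6  -0.2   1.33 -0.05] F [ 1.1  0.7 -0.3] w 86.9 t 2.17
tool shift [ 0.0009 -0.0016  0.1032] turn -0.15436693412456748 rows 2.4740922766035407
```

{"fn": "jog_arm", "kwargs": {"targets": [[0.001,-0.0016,0.037,0],[0.001,-0.0016,0.074,0],[0.001,-0.0016,0.1,0],[0.001,-0.0016,0.112,0],[0.001,-0.0016,0.112,0]]}}

```text
time_s: 2.58
ee_pos: [565.1, -143.5, 108.8]
tool_rot: [-0.001, 0.83, 0.558, -0.0]
wrist_force: [-0.1, 1.0, 1.2]
width: 87.0
```

```bash
python3 -c "
from h import *
cam('scene','s1.png')
plan([566.5,-144,112],yaw=-22)"
```

```text
pos [ 566.3 -143.7  111. ] toolY -22.14 toolz [ 0.001  0.002 -1.   ] j [-0.38  0.39  0.69  1.74 -0.27  1.11  0.  ] F [ 0.4  0.5 -0.2] w 87.2 t 2.63
tool shift [-0.0002  0.0003 -0.001 ] turn -0.1445841928855316 rows 0.02533797356952595
```

View pics/s1.png

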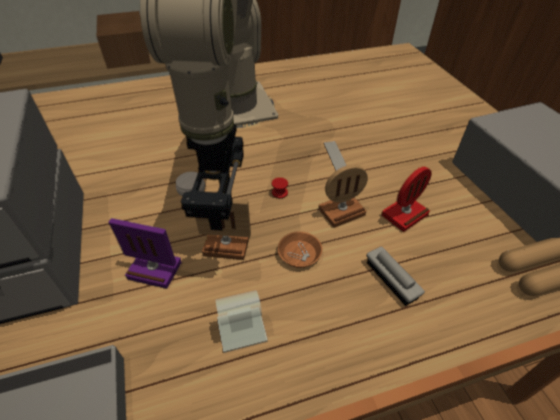

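```bash
python3 - <<'E'
from h import *
a=cv2.imread('pics/s1.png')[140:270,160:290]
cv2.imwrite('pics/crop1.png',np.clip(cv2.resize(a,(600,600),interpolation=cv2.INTER_CUBIC)*1.8,0,255).astype(np.uint8))
c=cam('top','t1.png'); b=c['pixels'][140:260,270:400]
cv2.imwrite('pics/crop1t.png',np.clip(cv2.resize(b,(600,550),interpolation=cv2.INTER_CUBIC)*1.8,0,255).astype(np.uint8))
E
```

```text
(no output)
```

View pics/crop1.png

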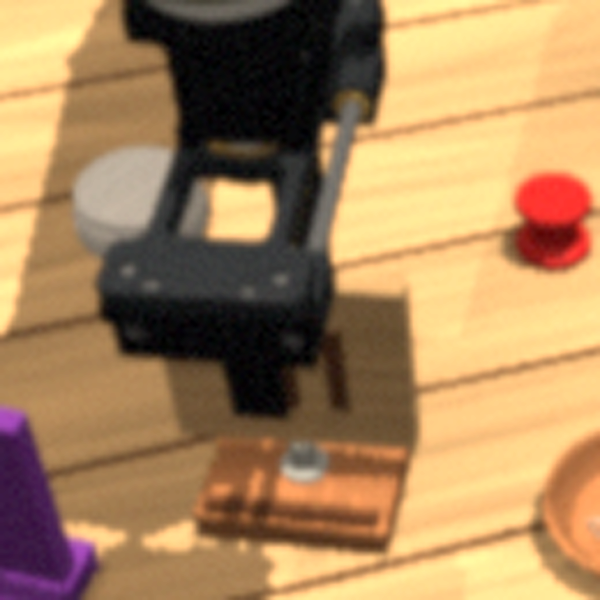

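View pics/crop1t.png

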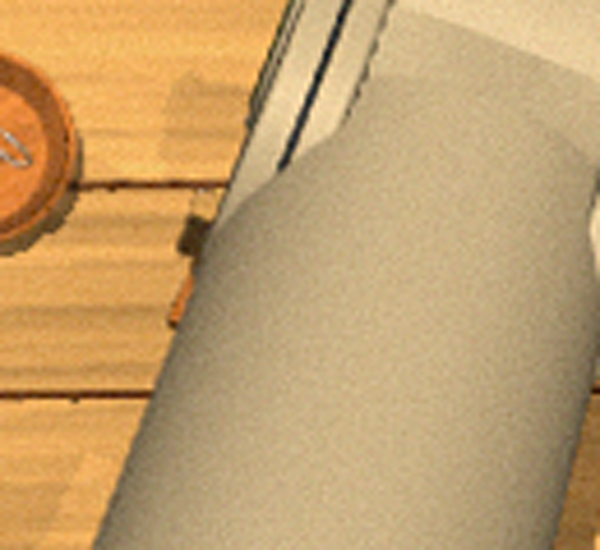

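The panel stands untouched between the open fingers (right half at scene ~(240,215)). Closing the fingers.

{"fn": "jog_arm", "kwargs": {"targets": [[0,0,0,0],[0,0,0,0],[0,0,0,0],[0,0,0,0],[0,0,0,0]], "fingers": 0, "grip_force": 15}}

```text
time_s: 3.1
ee_pos: [567.5, -144.0, 112.9]
tool_rot: [0.0, 0.83, 0.558, 0.002]
wrist_force: [0.5, 0.5, -0.2]
width: 61.8
```

{"fn": "jog_arm", "kwargs": {"targets": [[0,0,0,0],[0,0,0,0],[0,0,0,0],[0,0,0,0],[0,0,0,0]]}}

```text
time_s: 3.52
ee_pos: [567.5, -144.0, 112.9]
tool_rot: [0.0, 0.83, 0.558, 0.002]
wrist_force: [-0.2, 0.2, -0.0]
width: 28.2
```

```bash
python3 -c "
from h import *
plan([566.5,-144,112],yaw=-22)"
```

```text
pos [ 567.5 -144.   112.9] toolY -22.14 toolz [ 0.005  0.002 -1.   ] j [-0.39  0.38  0.69  1.74 -0.27  1.11  0.  ] F [-0.2  0.2 -0. ] w 28.2 t 3.52
tool shift [-0.0004 -0.0009  0.0009] turn -0.13934766209837335 rows 0.031321396991735986
```

{"fn": "jog_arm", "kwargs": {"targets": [[0,-0.001,0,0],[0,-0.001,0,0],[0,-0.001,0,0],[0,-0.001,0,0],[0,-0.001,0,0]]}}

```text
time_s: 3.93
ee_pos: [566.3, -143.5, 112.9]
tool_rot: [0.0, 0.83, 0.558, 0.002]
wrist_force: [-1.7, 0.8, 1.7]
width: 11.9
```

```bash
python3 -c "
from h import *
plan([566.5,-144,112],yaw=-22)"
```

```text
pos [ 566.3 -143.5  112.9] toolY -22.14 toolz [ 0.004  0.002 -1.   ] j [-0.39  0.38  0.69  1.74 -0.27  1.11 -0.  ] F [-1.7  0.8  1.7] w 11.9 t 3.93
tool shift [-0.0004  0.0003  0.0009] turn -0.1421380950814637 rows 0.02375232592710433
```

Gripped (width 11.9). Now turning.

{"fn": "jog_arm", "kwargs": {"targets": [[0,0,0,6],[0,0,0,12],[0,0,0,18],[0,0,0,24],[0,0,0,30]]}}

```text
time_s: 4.35
ee_pos: [566.5, -143.7, 112.9]
tool_rot: [-0.0, 0.947, 0.322, 0.002]
wrist_force: [-0.3, -0.9, -2.1]
width: 11.7
```

```bash
python3 -c "
from h import *
plan([566.5,-144,112],yaw=-112)"
```

```text
pos [ 566.5 -143.7  112.9] toolY -52.43 toolz [ 0.004  0.002 -1.   ] j [-0.46  0.41  0.79  1.74 -0.32  1.12 -0.49] F [-0.3 -0.9 -2.1] w 11.7 t 4.35
tool shift [-0.0002  0.0003  0.0009] turn 59.566217141772995 rows 0.022128951887105036
```

{"fn": "jog_arm", "kwargs": {"targets": [[0,0,0,6],[0,0,0,12],[0,0,0,18],[0,0,0,24],[0,0,0,30]]}}

```text
time_s: 4.77
ee_pos: [566.6, -143.9, 112.9]
tool_rot: [-0.001, 0.998, 0.063, 0.002]
wrist_force: [0.9, -0.3, -0.8]
width: 11.9
```

{"fn": "jog_arm", "kwargs": {"targets": [[0,0,0,6],[0,0,0,12],[0,0,0,18],[0,0,0,24],[0,0,0,30]]}}

```text
time_s: 5.18
ee_pos: [566.5, -144.1, 112.8]
tool_rot: [-0.001, 0.98, -0.199, 0.002]
wrist_force: [-0.5, -0.6, -0.6]
width: 11.9
```

```bash
python3 -c "
from h import *
cam('scene','s2.png')
cv2.imwrite('pics/c2.png',cv2.resize(cv2.imread('pics/s2.png')[140:280,140:300]*1,(640,560),interpolation=2))
plan([566.5,-144,112],yaw=-112)"
```

```text
pos [ 566.5 -144.2  112.8] toolY -113.45 toolz [ 0.005  0.001 -1.   ] j [-0.62  0.5   1.02  1.75 -0.46  1.15 -1.44] F [-1.4  0.2  1.8] w 11.6 t 5.23
tool shift [-0.0001 -0.0002  0.0008] turn -1.4460066187475036 rows 0.02022542877295529
```

View pics/c2.png

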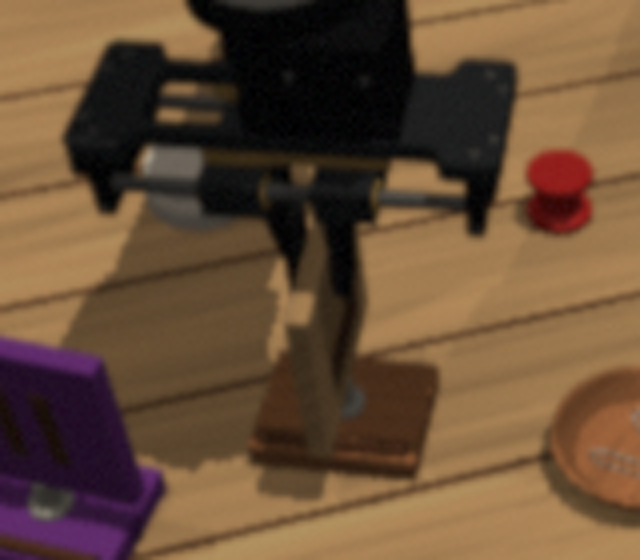

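The panel has turned about 91°, edge towards the camera, with light forces. I release, lift, and turn the tool back 180° to re-grip.

{"fn": "jog_arm", "kwargs": {"targets": [[0,0,0,0],[0,0,0,0],[0,0,0,0],[0,0,0,0],[0,0,0,0]], "fingers": 1}}

```text
time_s: 5.65
ee_pos: [566.6, -144.2, 112.9]
tool_rot: [-0.001, 0.979, -0.203, 0.002]
wrist_force: [-0.2, 0.4, -0.5]
width: 37.3
```

{"fn": "jog_arm", "kwargs": {"targets": [[0,0,-0.02,0],[0,0,-0.05,0],[0,0,-0.06,-7],[0,0,-0.06,-14],[0,0,-0.06,-21]]}}

```text
time_s: 6.07
ee_pos: [566.8, -144.3, 173.9]
tool_rot: [-0.001, 1.0, -0.017, 0.003]
wrist_force: [-0.6, -0.4, 0.4]
width: 70.7
```

{"fn": "jog_arm", "kwargs": {"targets": [[0,0,0,-7],[0,0,0,-14],[0,0,0,-21],[0,0,0,-28],[0,0,0,-35]]}}

```text
time_s: 6.48
ee_pos: [566.8, -144.4, 174.0]
tool_rot: [0.0, 0.958, 0.287, 0.003]
wrist_force: [-0.2, 0.3, -0.6]
width: 86.6
```

{"fn": "jog_arm", "kwargs": {"targets": [[0,0,0,-7],[0,0,0,-14],[0,0,0,-21],[0,0,0,-28],[0,0,0,-35]]}}

```text
time_s: 6.9
ee_pos: [566.8, -144.5, 174.1]
tool_rot: [0.002, 0.825, 0.565, 0.003]
wrist_force: [-0.5, -0.4, -0.5]
width: 87.1
```

{"fn": "jog_arm", "kwargs": {"targets": [[0,0,0,-7],[0,0,0,-14],[0,0,0,-21],[0,0,0,-28],[0,0,0,-35]]}}

```text
time_s: 7.32
ee_pos: [566.8, -144.6, 174.2]
tool_rot: [0.003, 0.614, 0.789, 0.003]
wrist_force: [0.9, -0.3, -0.5]
width: 86.9
```

```bash
python3 -c "
from h import *
plan([566.5,-144,175],yaw=66.5)"
```

```text
pos [ 566.8 -144.6  174.2] toolY 14.19 toolz [ 0.007  0.001 -1.   ] j [-0.36  0.3   0.64  1.67 -0.19  1.22  0.58] F [ 0.9 -0.3 -0.5] w 86.9 t 7.32
tool shift [ 0.0006 -0.0001 -0.0008] turn -52.31164281065986 rows 0.024696322539071405
```

{"fn": "jog_arm", "kwargs": {"targets": [[0,0,0,-7],[0,0,0,-14],[0,0,0,-21],[0,0,0,-28],[0,0,0,-35]]}}

```text
time_s: 7.73
ee_pos: [566.8, -144.7, 174.3]
tool_rot: [0.003, 0.346, 0.938, 0.002]
wrist_force: [0.7, -0.3, -0.0]
width: 87.2
```

{"fn": "jog_arm", "kwargs": {"targets": [[0,0,0,-7],[0,0,0,-14],[0,0,0,-17.3],[0,0,0,-17.3],[0,0,0,-17.3]]}}

```text
time_s: 8.15
ee_pos: [566.7, -144.9, 174.4]
tool_rot: [0.004, 0.202, 0.979, 0.001]
wrist_force: [-0.7, -0.3, 0.2]
width: 87.1
```

```bash
python3 -c "
from h import *
for n in('scene','top'):
    W=cloud(cam(n,n[0]+'3.png')).reshape(-1,3)
    Q=W[(np.hypot(W[:,0]-566,W[:,1]+144)<75)&(W[:,2]>45)&(W[:,2]<144)]
    print(n,len(Q),cv2.minAreaRect(Q[:,:2].astype(np.float32)) if len(Q)>4 else '')
plan([566.5,-144,112],yaw=66.5)"
```

```text
scene 974 ((567.3949584960938, -144.15501403808594), (13.483686447143555, 112.38943481445312), 65.94528198242188)
top 0 
pos [ 566.8 -144.8  174.4] toolY 66.75 toolz [ 0.008  0.001 -1.   ] j [-0.25  0.29  0.5   1.67 -0.15  1.22  1.46] F [-0.2  0.   0.9] w 87.4 t 8.25
tool shift [0.001  0.0003 0.0624] turn 0.25403728690565686 rows 1.4954991975772698
```

View pics/s3.png

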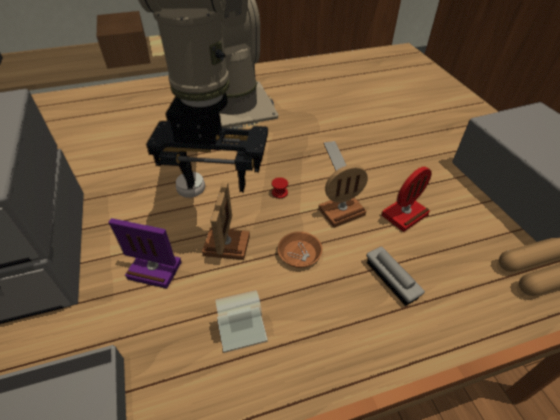

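The panel is edge-on at (222,222) with its normal at about 66°, and the tool is aligned. Descending and closing.

{"fn": "jog_arm", "kwargs": {"targets": [[0.001,0.0003,0.03,0],[0.001,0.0003,0.055,0],[0.001,0.0003,0.062,0],[0.001,0.0003,0.062,0],[0.001,0.0003,0.062,0]]}}

```text
time_s: 8.67
ee_pos: [566.7, -144.2, 113.1]
tool_rot: [0.004, 0.202, 0.979, 0.001]
wrist_force: [-0.4, 0.9, 0.9]
width: 87.0
```

{"fn": "jog_arm", "kwargs": {"targets": [[0,0,0,0],[0,0,0,0],[0,0,0,0],[0,0,0,0],[0,0,0,0]], "fingers": 0, "grip_force": 15}}

```text
time_s: 9.08
ee_pos: [566.9, -144.2, 113.5]
tool_rot: [0.004, 0.202, 0.979, 0.001]
wrist_force: [-0.2, -0.0, -0.0]
width: 61.6
```

{"fn": "jog_arm", "kwargs": {"targets": [[0,0,0,0],[0,0,0,0],[0,0,0,0],[0,0,0,0],[0,0,0,0]]}}

```text
time_s: 9.5
ee_pos: [566.9, -144.2, 113.5]
tool_rot: [0.004, 0.202, 0.979, 0.001]
wrist_force: [-0.1, -0.4, -0.0]
width: 28.3
```

```bash
python3 -c "
from h import *
plan([566.5,-144,112],yaw=-24.6)"
```

```text
pos [ 566.9 -144.2  113.5] toolY 66.71 toolz [ 0.008  0.001 -1.   ] j [-0.23  0.34  0.49  1.73 -0.18  1.1   1.48] F [-0.1 -0.4 -0. ] w 28.3 t 9.5
tool shift [0.0004 0.0001 0.0015] turn 91.30991762226876 rows 0.036882017902220704
```

{"fn": "jog_arm", "kwargs": {"targets": [[0,0,0,0],[0,0,0,0],[0,0,0,0],[0,0,0,0],[0,0,0,0]]}}

```text
time_s: 9.92
ee_pos: [566.8, -144.2, 113.4]
tool_rot: [0.004, 0.202, 0.979, 0.001]
wrist_force: [0.3, 0.1, -0.6]
width: 11.9
```

{"fn": "jog_arm", "kwargs": {"targets": [[0,0,0,6],[0,0,0,12],[0,0,0,18],[0,0,0,24],[0,0,0,30]]}}

```text
time_s: 10.33
ee_pos: [566.6, -144.6, 113.5]
tool_rot: [0.003, 0.451, 0.893, 0.002]
wrist_force: [-1.7, -0.3, 1.1]
width: 12.0
```

{"fn": "jog_arm", "kwargs": {"targets": [[0,0,0,6],[0,0,0,12],[0,0,0,18],[0,0,0,24],[0,0,0,30]]}}

```text
time_s: 10.75
ee_pos: [566.2, -144.7, 113.4]
tool_rot: [0.002, 0.668, 0.744, 0.003]
wrist_force: [-0.9, 0.1, 1.8]
width: 11.8
```

```bash
python3 -c "
from h import *
plan([566.5,-144,112],yaw=-24.6)"
```

```text
pos [ 566.2 -144.7  113.4] toolY 6.11 toolz [ 0.007  0.001 -1.   ] j [-0.38  0.38  0.68  1.74 -0.26  1.11  0.49] F [-0.9  0.1  1.8] w 11.8 t 10.75
tool shift [0.0007 0.0003 0.0014] turn 30.713735336497678 rows 0.03887604430824601
```

{"fn": "jog_arm", "kwargs": {"targets": [[0,0,0,7],[0,0,0,14],[0,0,0,21],[0,0,0,27],[0,0,0,30.5]]}}

```text
time_s: 11.17
ee_pos: [565.9, -144.6, 113.5]
tool_rot: [0.001, 0.842, 0.539, 0.003]
wrist_force: [-2.4, 0.2, 2.5]
width: 12.1
```

{"fn": "jog_arm", "kwargs": {"targets": [[0,0,0,0],[0,0,0,0],[0,0,0,0],[0,0,0,0],[0,0,0,0]], "fingers": 1}}

```text
time_s: 11.58
ee_pos: [565.9, -144.7, 113.5]
tool_rot: [0.001, 0.842, 0.54, 0.003]
wrist_force: [-0.7, -0.2, -0.1]
width: 37.2
```

```bash
python3 -c "
from h import *
plan([566.5,-144,112],yaw=-24.6)"
```

```text
pos [ 565.9 -144.7  113.5] toolY -24.66 toolz [ 0.006  0.001 -1.   ] j [-0.46  0.4   0.78  1.75 -0.31  1.12 -0.01] F [-0.7 -0.2 -0.1] w 37.2 t 11.58
tool shift [0.0009 0.0003 0.0015] turn -0.06440876015196295 rows 0.04157597973048744
```

{"fn": "jog_arm", "kwargs": {"targets": [[0,0,-0.02,0],[0,0,-0.05,0],[0,0,-0.085,0],[0,0,-0.11,0],[0,0,-0.12,0]]}}

```text
time_s: 12.0
ee_pos: [566.4, -145.5, 237.4]
tool_rot: [0.003, 0.842, 0.54, 0.005]
wrist_force: [0.2, -0.5, 0.1]
width: 71.0
```

{"fn": "jog_arm", "kwargs": {"targets": [[0.028,-0.02,0,0],[0.056,-0.04,0,0],[0.084,-0.06,0,0],[0.112,-0.08,0,0],[0.14,-0.1,0,0]]}}

```text
time_s: 12.42
ee_pos: [533.1, 25.0, 236.7]
tool_rot: [0.003, 0.842, 0.54, 0.005]
wrist_force: [0.4, 0.6, 0.2]
width: 86.9
```

{"fn": "jog_arm", "kwargs": {"targets": [[0.028,-0.02,0,0],[0.056,-0.04,0,0],[0.084,-0.06,0,0],[0.112,-0.08,0,0],[0.112,-0.08,0,0]]}}

```text
time_s: 12.83
ee_pos: [504.6, 167.9, 235.6]
tool_rot: [0.002, 0.839, 0.544, 0.005]
wrist_force: [-0.5, 0.8, 0.4]
width: 86.8
```

```bash
python3 - <<'E'
from h import *
I=[]
for n in('scene','top'):
    c=cam(n,n[0]+'4.png'); W=cloud(c).reshape(-1,3)
    for lo,hi in((14,27),(45,144),(134,144)):
        Q=W[(np.hypot(W[:,0]-566,W[:,1]+144)<75)&(W[:,2]>lo)&(W[:,2]<hi)]
        print(n,lo,len(Q),cv2.minAreaRect(Q[:,:2].astype(np.float32)) if len(Q)>4 else '')
a=cv2.imread('pics/s4.png')[180:275,170:275]; b=cv2.imread('pics/t4.png')[160:250,290:395]
cv2.imwrite('pics/crop4.png',np.clip(1.5*np.hstack([cv2.resize(a,(400,400),interpolation=2),cv2.resize(b,(400,400),interpolation=2)]),0,255).astype(np.uint8))
# round sign before/after
for f in('top0.npy',):
    P=np.load(f).reshape(-1,3)
    for X in(P,W):
        Q=X[(np.hypot(X[:,0]-545,X[:,1]-133)<70)&(X[:,2]>60)&(X[:,2]<144)]; print('round',len(Q),cv2.minAreaRect(Q[:,:2].astype(np.float32)) if len(Q)>4 else '')
plan([566.5,-144,112])
E
```

```text
scene 14 782 ((576.243408203125, -148.7034912109375), (89.59147644042969, 51.89334487915039), 65.40508270263672)
scene 45 1985 ((567.9922485351562, -145.03948974609375), (110.78484344482422, 15.566234588623047), 66.0848388671875)
scene 134 361 ((567.0904541015625, -144.55703735351562), (109.6914291381836, 14.328694343566895), 65.18995666503906)
top 14 710 ((566.5121459960938, -143.74053955078125), (90.04389953613281, 70.85928344726562), 65.18114471435547)
top 45 849 ((565.97021484375, -143.69793701171875), (110.54618072509766, 13.921768188476562), 65.51152038574219)
top 134 393 ((566.2947998046875, -144.07215881347656), (110.1341323852539, 13.020840644836426), 65.51152038574219)
round 514 ((547.188232421875, 137.15371704101562), (13.581961631774902, 98.10218811035156), 1.3437366485595703)
round 463 ((547.1436767578125, 134.72744750976562), (13.197134971618652, 93.90288543701172), 1.261952519416809)
pos [506.4 161.4 235.9] toolY -24.41 toolz [ 0.01  0.   -1.  ] j [-0.98  0.11  0.64  1.73 -0.06  1.32 -0.76] F [ 0.6 -0.7 -0.4] w 87.4 t 12.93
tool shift [-0.2538  0.1797  0.1245] turn None rows 8.033876795523605
```

View pics/crop4.png

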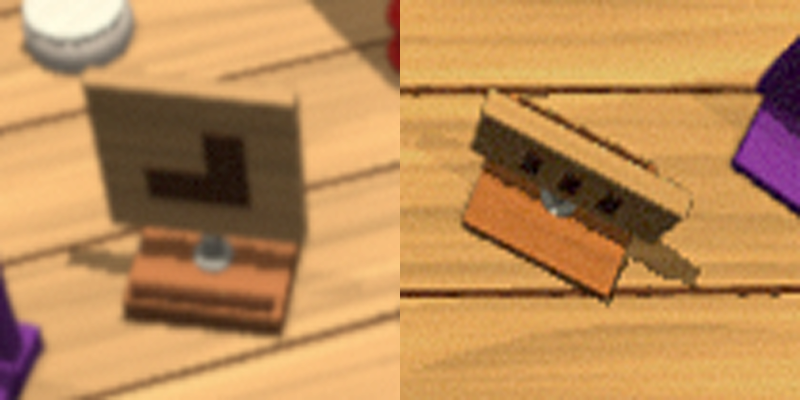

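View pics/s4.png

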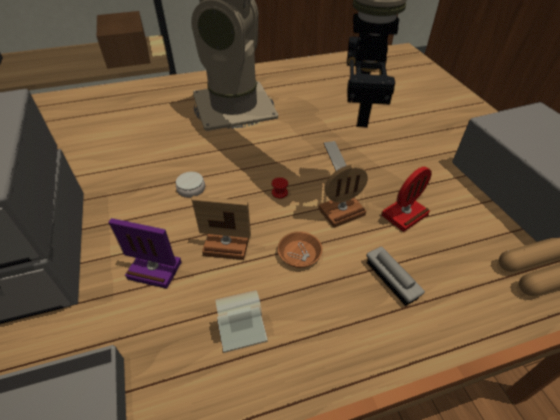

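The boot L is now on the front face (scene 222,220) and the bars face the robot. The panel lies along 65.5° and the foot along 65.2–65.4°. The round sign stands at 1.3° as before, and the arm is clear of everything. Handing in.

```bash
python3 -c "
from h import *
print(manip.hand_in())"
```

```text
the job is handed in; nothing more can be done
None
```

I turned the square wooden sign half a turn, and its boot face now looks out over the beaded front edge of its foot, away from the robot. I pinched the panel's top, turned it about 91°, re-gripped, turned it the rest of the way, and backed off. It was handed in at about 13 s.

- **Squareness:** the top camera puts the panel along 65.5° and the foot along 65.2–65.4°. The scene camera gives 65.2–66.1° for the panel, so it is square to within about 1°.
- **Faces:** the scene camera shows the boot L on the front face. The top camera shows the three bars facing the robot.
- **Other signs:** the round wooden sign stands at 1.3°, as before. I never approached the purple and red look-alikes.
- **Forces:** the wrist force readings stayed under about 4 N throughout, and the gripper is clear of everything.

No check failed. In the last top picture the arm hid a little of the round sign (463 points against 514 before), but its angle agreed.

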